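Hold a radio's bay cover ready for its screws

TASK

The radio lies on its face on the repair table with its battery bay open and its stand leg folded across it. Swing the stand leg up and over to the far side until it is seated against its end stop, then pick up the bay's cover plate by its finger pull and hold it level about 15 mm above the radio, each of its three holes centred over its threaded hole, without pressing it on the radio and without disturbing the other things on the table. Finish while still holding the cover hovering there, still, ready for the screws to be put in.

Things in the scene. Friction and masses are not known exactly. Their poses are not given: they have to be found in the camera images.
- radio: portable radio, grey plastic case 200 (x) x 150 (y) x 60 mm high, lying on its face and fixed to the table; battery bay open on top. Origin: centre of its underside; z up. The bay is a recess 74 x 56 mm, 25 mm deep, centred 25 mm towards -x of the origin. Only the radio's position and yaw on the table vary.
- leg (a joint): the radio's fold-out stand leg, a U of bare 10 mm steel rod hinged on the radio along the radio's y axis. Value in rad: 0 = folded flat across the open bay (bar towards the radio's -x), growing as the bar rises and swings over towards the radio's +x, 2.30 = end stop, leg leaning outward about 48 degrees above level. Starts anywhere from 0 to 0.5.
- leg_bar (a point): middle of the leg's cross bar (rod centre): 10 mm round rod along the radio's y, side rods 56 mm either side of the middle, 100 mm from the hinge axis; when folded it crosses over the middle of the bay, 74 mm above the table, with free room below it down to the bay's floor at 35 mm.
- leg_hinge (a point): middle of the leg's hinge axis: 75 mm towards +x of the radio's origin and 74 mm above the table. Friction keeps the leg where it is left; past about 1.75 rad (a little beyond upright) spring and weight carry it on to its end stop and keep it seated there. Moving it takes 1 to 2 N at the bar.
- cover: bay cover, bare aluminium plate 120 (x) x 100 (y) x 4 mm, about 0.16 kg (0.11 to 0.22), lying flat on the table left or right of the radio, within 0.45 rad of the robot's x direction. Origin: centre of the underside. Three 11 mm through holes: two at the -x end, one at the +x end.
- cover_pull (a point): middle of the top of the cover's finger pull, an upright bar 45 mm long (along the cover's x), 10 mm thick (y), in the middle of the plate, its top 36 mm above the plate's underside.
- thread0 (a point): centre of threaded hole 0 in the radio (dark 5 mm hole in a brass insert, flush with the radio's top face 60 mm above the table), at the -x end, +y side of the bay; at (-73, +36) mm in the radio's x, y.
- cover_hole0 (a point): centre of cover hole 0, on the plate's underside, at the -x end, +y side; at (-48, +36) mm in the cover's x, y. Belongs over thread0.
- thread1 (a point): centre of threaded hole 1 in the radio (dark 5 mm hole in a brass insert, flush with the radio's top face 60 mm above the table), at the -x end, -y side of the bay; at (-73, -36) mm in the radio's x, y.
- cover_hole1 (a point): centre of cover hole 1, on the plate's underside, at the -x end, -y side; at (-48, -36) mm in the cover's x, y. Belongs over thread1.
- thread2 (a point): centre of threaded hole 2 in the radio (dark 5 mm hole in a brass insert, flush with the radio's top face 60 mm above the table), middle of the +x end of the bay; at (+23, 0) mm in the radio's x, y.
- cover_hole2 (a point): centre of cover hole 2, on the plate's underside, middle of the +x end; at (+48, 0) mm in the cover's x, y. Belongs over thread2.
- tin: open steel tin of screws, 100 x 80 x 28 mm, on the other side of the radio from the cover; bystander, leave alone. Origin: centre of its underside.
- screwdriver: screwdriver with a red handle lying right of the radio; bystander, leave alone. Origin: on the table beneath it.
- jar: glass jar, 60 mm wide, 75 mm high; bystander, leave alone. Origin: centre of its underside.
- spool: ribbon spool, 64 mm wide, 30 mm high; bystander, leave alone. Origin: centre of its underside.
- candlestick: brass candlestick, 70 mm wide, 90 mm high; bystander, leave alone. Origin: centre of its underside.
- book: red book, 130 x 190 x 26 mm; bystander, leave alone. Origin: centre of its underside.
- mug: white mug, 76 mm wide, 85 mm high; bystander, leave alone. Origin: centre of its underside.
Mind the look-alikes: they are no part of the job. What is shaped like the cover but orange is not meant. What is shaped like the radio but turquoise is not meant.

How it is judged:
By the outcome, as a careful person would: the job done as asked, in the order asked, and still so for the second after the job is handed in, while the arm keeps its last pose, push and grip.
It also fails if it takes over 64 s, if anything falls off the work surface, if the arm or the gripper's body presses on something with over 40 N, if the wrist force passes 120 N, or if a joint passes its speed limit or range.

ROBOT

A 6-joint arm with a two-finger parallel gripper is mounted at the origin on the work surface. World frame = base frame: x ahead of the robot, y to its left, z up, the work surface at z = 0. Lengths are in m, angles in rad, forces in N, time in s.
With the tool pointing down it reaches from about 0.425 to 1.125 m from the base axis. Payload 14.9 kg.
Tool frame: the origin (TCP) lies between the finger pads; the fingertips stand 22 mm ahead of it and the grasp point (between the pads) lies 3 mm ahead of it; z points along the fingers, y is the direction in which the jaws open and shut (so a half turn about z gives the same grasp; the last joint's range is limited). The gripper opens to 91 mm and grips with 3 to 60 N. Pads are 32 mm wide; open, the fingers measure 118 mm over their backs; the gripper's body (76 mm by 178 mm) begins 60 mm behind the grasp point.
Start: joints at [1.297, 0.379, 1.734, -0, 1.028, -0.033], TCP at [0.167, 0.68, 0.236] pointing down, gripper open.
Joint ranges: [-2.77, 2.77], [-0.74, 2.19], [0, 2.66], [-1.06, 4.2], [0.31, 2.87], [-3.08, 3.08]. Speed limits (rad/s): [1.89, 1.89, 2.39, 3.14, 3.14, 3.14].

INTERFACE

Orientations are given as a 3x3 rotation matrix whose columns are the frame's x, y, z axes.
In Python, from plant import * gives the robot as it stands.
- The arm moves only by the tool send_rows, never from a script. Its argument "motion" is a list that holds one entry, the list of rows, each a list of 4 numbers: the shift along the world's x, y, z in mm, then the turn about the world's z in degrees. In form: [[[dx, dy, dz, yaw], ...]]. A call has 1 to 8 rows; each row is the pose to reach, as a shift and turn from the pose commanded when the call began; what a row does not reach only later rows make up. A row lasts 1/10 s, in which the tool goes at most 50 mm and 8.59 degrees, less where a joint would pass 70% of its speed; a pose out of reach is approached as far as the arm can. A call with a gripper value outside its range is refused whole. "fingers" is the closure, from 0 (fully open) to 1 (shut), set as the call begins (left out, the last holds). The fingers move at their own pace and stop on an object; the grip force is fixed at half the most. Time passes only in rows, so rows that repeat a pose let the fingers close. It gives the time, the measured TCP pose, the force and the opening at its end, in the units of the state.
- observe(): the state, without advancing time (a new reading comes with each control period).
- snapshot(name): name is "scene" or "top"; returns a dict with "img" (400x640x3 uint8, blue, green, red), "vfov" (degrees; the focal length in pixels is half the picture's height over the tangent of half this angle, whatever the lens; pixels are square), "cx", "cy" (the principal point, pixels), "R" (3x3) and "t" (3): a world point X has camera coordinates R X + t. Camera axes: x right, y down, z forward; pixel columns grow to the right and rows downward; lengths in m; the calibration is good to about 2 mm. A picture is of the moment at which its call begins. There is no depth.
- sign_off(): hands the job in, once; it reports no verdict.
The state is a dict: "clock": time; "joint_positions": joint angles; "dq": joint speeds; "joint_torque": joint torques, N m; "position": TCP position; "orientation": TCP orientation; "ft_force": force on the tool from outside, world axes, zero at the start; "wrist_torque": the same for the moment, N m; "width": finger opening in m.
Only numpy, scipy, OpenCV 4.12 (cv2) and the standard library are available. Lean on these libraries where they do the work, as an engineer would, in place of code of your own. Each camera call takes 0.05 s, during which the arm holds its last target. There are 200 camera calls.

## Working session

There is one attempt and no reset: what is moved stays moved. The work goes in short steps, Python scripts to look and compute and a tool call to move; the robot and the scene stay as the last step left them, time stands still between calls to the robot, and variables do not carry over. Pictures are saved under pics/ and viewed, about 8 in all and at most 12, crops included, and the job is handed in when it is done.

Besides the shell and the picture viewer there is one more tool, called after ">>>" as name(argument=value, ...), one argument or row to a line, values as JSON. send_rows: Moves the arm, as the interface text tells. Its arguments: {"type":"object","properties":{"motion":{"type":"array","items":{"type":"array","items":{"type":"array","items":{"type":"number"}}}},"fingers":{"type":"number"}},"required":["motion"]}

```bash
mkdir -p pics; ls
python3 - <<'E'
from plant import *
import cv2,numpy as np
for n in("scene","top"):
    s=snapshot(n); cv2.imwrite(f"pics/{n}0.png",s["img"]); print(n,s["vfov"],s["cx"],s["cy"],np.round(s["R"],3).tolist(),np.round(s["t"],3).tolist(), {k:v for k,v in s.items() if k not in("img","R","t")}.keys())
print(observe())
E
```

```text
pics
scene 57.40182329371667 315.87909875755264 203.29278466521026 [[0.736, 0.677, -0.014], [0.455, -0.51, -0.73], [-0.501, 0.531, -0.683]] [-0.379, -0.169, 1.526] dict_keys(['vfov', 'cx', 'cy'])
top 46.23952068536358 322.8978162137382 200.65497133333113 [[-0.025, -1.0, 0.009], [-0.99, 0.023, -0.137], [0.137, -0.012, -0.991]] [0.014, 0.5, 1.341] dict_keys(['vfov', 'cx', 'cy'])
{'clock': 0.1, 'joint_positions': array([ 1.29672962e+00,  3.79335851e-01,  1.73474183e+00,  1.86108866e-05,
        1.02848379e+00, -3.32950016e-02]), 'dq': array([ 1.61110432e-05, -2.26110752e-04, -1.62324723e-03,  2.30685105e-03,
        1.21119840e-03,  1.73985630e-03]), 'joint_torque': array([ 5.05512253e-04, -7.65037537e+01, -4.35292733e+01,  6.52761664e-02,
        3.98474664e-02,  8.53554837e-06]), 'position': array([0.16682258, 0.67948033, 0.23535837]), 'orientation': array([[-9.71151950e-01,  2.38461344e-01, -2.77554259e-04],
       [ 2.38461500e-01,  9.71151508e-01, -9.28343595e-04],
       [ 4.81731759e-05, -9.67748698e-04, -9.99999531e-01]]), 'ft_force': array([-0.08533588,  0.90131515, -0.77928408]), 'wrist_torque': array([-0.04555575,  0.00794923,  0.01296753]), 'width': 0.09108151045229228}
```

View pics/top0.png

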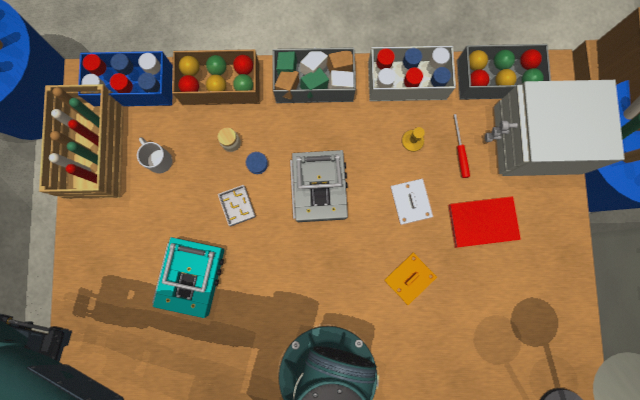

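View pics/scene0.png

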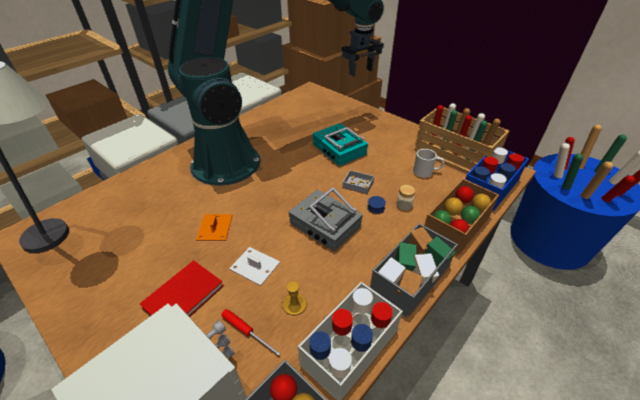

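Top view: real radio is grey at (319,185), a turquoise look-alike is at (190,277). The cover is bare aluminium at (411,202), with an orange look-alike at (410,279). The tin is at (237,205). Scene view: radio (325,218), cover (255,265). I'll check the choice in one close crop.

Run:
```python
import cv2,numpy as np
a=cv2.imread("pics/top0.png")[140:235,280:440]; b=cv2.imread("pics/scene0.png")[180:290,220:370]
cv2.imwrite("pics/crop1.png",cv2.resize(a,None,fx=5,fy=5,interpolation=cv2.INTER_CUBIC))
cv2.imwrite("pics/crop2.png",cv2.resize(b,None,fx=5,fy=5,interpolation=cv2.INTER_CUBIC))
```

```text
(no output)
```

View pics/crop1.png

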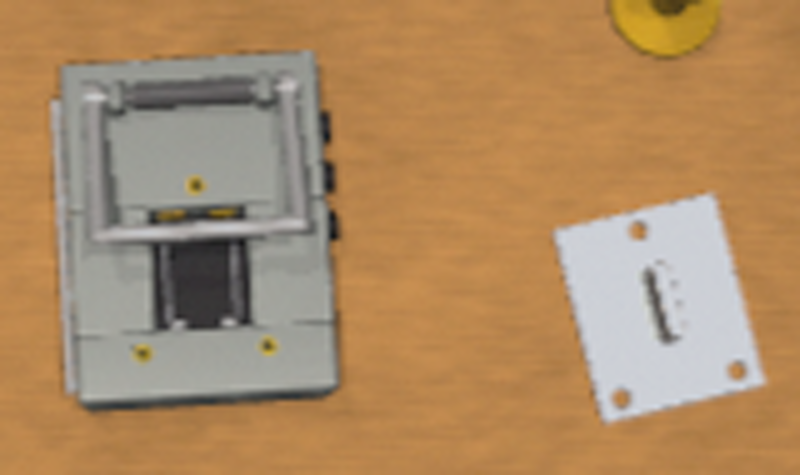

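View pics/crop2.png

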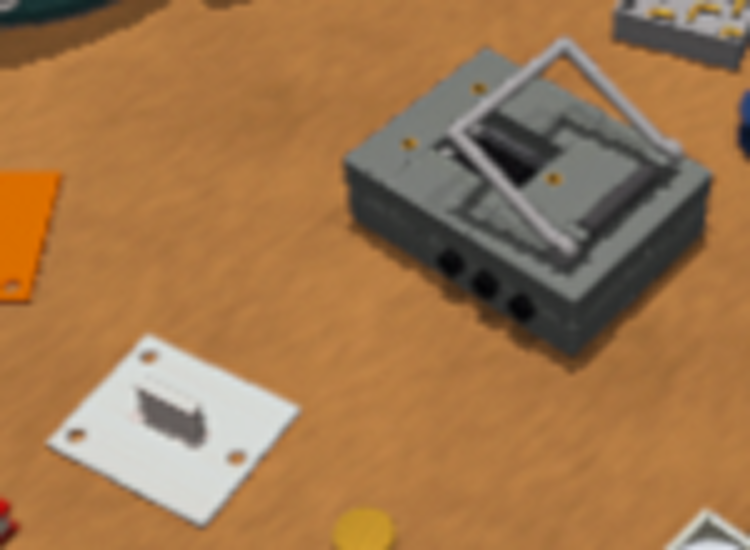

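The crops confirm the choice. In the top crop, the grey radio's threads are at t0 (143,352), t1 (268,346), t2 (196,184), and the leg bar runs from (98,232) to (308,222). The aluminium cover's holes are at h0 (622,398), h1 (738,370), h2 (638,230), so both parts have their +x end up in the picture.

```bash
cat > h.py <<'E'
from plant import *
import cv2,numpy as np
def cam(s):
    f=200/np.tan(np.radians(s["vfov"])/2); R=np.array(s["R"]);t=np.array(s["t"])
    return f,s["cx"],s["cy"],R,t
def ray(s,p):
    f,cx,cy,R,t=cam(s); d=R.T@np.array([(p[0]-cx)/f,(p[1]-cy)/f,1]); return -R.T@t,d
def onz(s,p,z):
    c,d=ray(s,p); return c+d*(z-c[2])/d[2]
def proj(s,X):
    f,cx,cy,R,t=cam(s); q=R@np.array(X)+t; return np.array([cx+f*q[0]/q[2],cy+f*q[1]/q[2]])
def tri(s1,p1,s2,p2):
    c1,d1=ray(s1,p1);c2,d2=ray(s2,p2)
    k=np.linalg.lstsq(np.c_[d1,-d2],c2-c1,rcond=None)[0]; a=c1+k[0]*d1;b=c2+k[1]*d2
    return (a+b)/2,np.linalg.norm(a-b)
def blob(mask,p,r=4):
    "weighted centroid of mask near p"
    x,y=int(round(p[0])),int(round(p[1])); w=mask[y-r:y+r+1,x-r:x+r+1].astype(float)
    Y,X=np.mgrid[y-r:y+r+1,x-r:x+r+1]; return np.array([(X*w).sum(),(Y*w).sum()])/max(w.sum(),1e-9),w.sum()
def fit(model,pts):
    "2D rigid fit: returns t, yaw, residuals mm"
    m=np.array(model);q=np.array(pts)[:,:2]; mc,qc=m.mean(0),q.mean(0)
    a=(m-mc)@np.array([1,1j]); b=(q-qc)@np.array([1,1j]); y=np.angle((b*a.conj()).sum())
    Rz=np.array([[np.cos(y),-np.sin(y)],[np.sin(y),np.cos(y)]]); t=qc-Rz@mc
    return t,y,np.round((q-(m@Rz.T+t))*1e3,1)
TH=[(-.073,.036),(-.073,-.036),(.023,0)]; HO=[(-.048,.036),(-.048,-.036),(.048,0)]
def brass(img):
    i=img.astype(float); return np.clip(np.minimum(i[...,2],i[...,1])-i[...,0]-25,0,None)
E
cat > m1.py <<'E'
from h import *
u=lambda p,o:((p[0]+.5)/5-.5+o[0],(p[1]+.5)/5-.5+o[1])
T=snapshot("top");S=snapshot("scene")
tp=[u(p,(280,140)) for p in[(143,352),(268,346),(196,184)]]
sp=[u(p,(220,180)) for p in[(480,88),(410,144),(554,178)]]
bt=brass(T["img"]);bs=brass(S["img"])
tp=[blob(bt,p,3)[0] for p in tp]; sp=[blob(bs,p,3)[0] for p in sp]
P=[onz(T,p,.06) for p in tp]; Q=[onz(S,p,.06) for p in sp]
print("top",np.round(P,4).tolist(),fit(TH,P));print("scene",fit(TH,Q))
for a,b in zip(tp,sp): print("tri",np.round(tri(T,a,S,b)[0],4),tri(T,a,S,b)[1])
# cover: holes
ht=[u(p,(280,140)) for p in[(622,398),(738,370),(638,230)]]
hs=[u(p,(220,180)) for p in[(148,356),(76,435),(236,457)]]
for n,s,hp in(("top",T,ht),("scene",S,hs)):
    w=np.clip(s["img"][...,2].astype(float)-s["img"][...,0]-15,0,None)
    hp=[blob(w,p,3 if n=="top" else 2)[0] for p in hp]; H=[onz(s,p,.002) for p in hp]; print(n,"holes",fit(HO,H))
    b=(s["img"].min(2)>(170 if n=="top" else 160)).astype(np.uint8); k,lab,st,ce=cv2.connectedComponentsWithStats(b)
    c=tuple(np.mean(hp,0)); l=lab[int(hp[0][1]-5 if n=="top" else hp[0][1]+6),int(hp[0][0]+4 if n=="top" else hp[0][0])]
    cn=cv2.findContours((lab==l).astype(np.uint8),cv2.RETR_EXTERNAL,cv2.CHAIN_APPROX_NONE)[0][0][:,0]
    W=np.array([onz(s,p,.004)[:2] for p in cn])
    r=cv2.minAreaRect((W*1000).astype(np.float32)); print("plate",l,st[l],r)
# leg bar
e=[u(p,(280,140)) for p in[(98,233),(308,223)]]; es=[u(p,(220,180)) for p in[(564,43),(455,131)]]
for a,b in zip(e,es): print("bar end",tri(T,a,S,b))
E
python3 m1.py
```

```text
top [[0.4698, 0.0453, 0.06], [0.4719, -0.0273, 0.06], [0.5671, 0.0133, 0.06]] (array([0.54390681, 0.01209627]), np.float64(0.04058263547373038), array([[ 0.3,  0.2],
       [-0.5, -0.5],
       [ 0.2,  0.3]]))
scene (array([0.54669048, 0.01169361]), np.float64(0.040924739260209064), array([[-0.2, -0.3],
       [ 0.2,  0.4],
       [-0. , -0.1]]))
tri [0.4703 0.0456 0.058 ] 0.000881087247655014
tri [ 0.473  -0.0264  0.0579] 0.002642637898082594
tri [0.5679 0.0137 0.0578] 0.0010828776761071346
top holes (array([ 0.49667831, -0.26441732]), np.float64(0.20849483518722567), array([[ 0.3, -0. ],
       [-0.2, -0.2],
       [-0.1,  0.2]]))
plate 36 [ 391  179   42   45 1207] ((497.1396484375, -264.25421142578125), (118.600830078125, 99.5704116821289), 11.971917152404785)
scene holes (array([ 0.49953452, -0.26478675]), np.float64(0.21046380320484945), array([[-0. ,  0. ],
       [ 0.2,  0.1],
       [-0.1, -0.1]]))
plate 32 [230 247  49  38 888] ((499.5381774902344, -264.5069580078125), (119.9266357421875, 99.81141662597656), 12.173544883728027)
bar end (array([0.52992704, 0.06732628, 0.12020987]), np.float64(6.745348339323025e-05))
bar end (array([ 0.53419696, -0.04680797,  0.12257442]), np.float64(0.005296581267402873))
```

Both views agree to about 3 mm (radio near (0.545, 0.012), yaw 2.3°; cover near (0.498, -0.2645), yaw 12°). Plate size, hole spacing and the 60 mm thread height all check out. The leg bar is at (0.532, 0.010, 0.121), 100 mm from the hinge, so the leg angle is about 0.49. I'll go above the bar and turn the jaws along the radio's x.

>>> send_rows(
  motion=[
    [[180,-340,0,-37],[180,-340,0,-37],[180,-340,0,-37],[180,-340,0,-37],[365,-670,0,-74],[365,-670,0,-74],[365,-670,0,-74],[365,-670,0,-74]],
  ],
)

```text
clock: 1.0
position: [0.3574, 0.326, 0.2361]
orientation: [[-0.124, 0.992, 0.0], [0.992, 0.124, 0.0], [0.0, 0.0, -1.0]]
ft_force: [0.1, -0.0, 0.1]
width: 0.091
```

>>> send_rows(
  motion=[
    [[80,-150,0,-2],[170,-310,0,-4],[170,-310,0,-4],[170,-310,0,-4],[170,-310,0,-4],[170,-310,0,-4],[170,-310,0,-4],[170,-310,0,-4]],
  ],
)

```text
clock: 1.8
position: [0.529, 0.0139, 0.2362]
orientation: [[-0.056, 0.998, 0.001], [0.998, 0.056, -0.0], [-0.001, 0.001, -1.0]]
ft_force: [-1.2, -0.1, -0.6]
width: 0.0908
```

>>> send_rows(
  motion=[
    [[0,0,0,0],[0,0,0,0]],
  ],
)

```text
clock: 2.0
position: [0.5263, 0.0185, 0.2357]
orientation: [[-0.06, 0.998, -0.001], [0.998, 0.06, 0.0], [0.0, -0.001, -1.0]]
ft_force: [-0.0, 0.6, 0.2]
width: 0.0909
```

>>> send_rows(
  motion=[
    [[5,-8,-40,-1],[5,-8,-80,-1],[5,-8,-112,-1],[5,-8,-112,-1],[5,-8,-112,-1]],
  ],
)

```text
clock: 2.5
position: [0.5317, 0.0108, 0.1245]
orientation: [[-0.044, 0.999, -0.001], [0.999, 0.044, 0.0], [0.0, -0.001, -1.0]]
ft_force: [0.7, 0.5, 0.4]
width: 0.0913
```

>>> send_rows(
  motion=[
    [[0,0,0,0],[0,0,0,0],[0,0,0,0],[0,0,0,0],[0,0,0,0],[0,0,0,0]],
  ],
  fingers=1,
)

```text
clock: 3.1
position: [0.532, 0.0098, 0.124]
orientation: [[-0.043, 0.999, 0.0], [0.999, 0.043, -0.0], [-0.0, 0.0, -1.0]]
ft_force: [-0.5, -0.5, -0.1]
width: 0.0458
```

>>> send_rows(
  motion=[
    [[0,0,0,0],[0,0,0,0],[0,0,0,0],[0,0,0,0],[0,0,0,0],[0,0,0,0],[0,0,0,0]],
  ],
)

```text
clock: 3.8
position: [0.5317, 0.0098, 0.1238]
orientation: [[-0.043, 0.999, -0.001], [0.999, 0.043, 0.0], [0.0, -0.001, -1.0]]
ft_force: [-2.8, -0.9, 0.0]
width: 0.0095
```

Width 9.5 mm means the rod is held. Now I'll follow the arc.

>>> send_rows(
  motion=[
    [[5,0,9,0],[11,0,17,0],[18,1,24,0],[25,1,31,0],[33,1,37,0],[42,2,42,0],[51,2,46,0],[60,2,49,0]],
  ],
)

```text
clock: 4.6
position: [0.5928, 0.0119, 0.1743]
orientation: [[-0.043, 0.999, 0.0], [0.999, 0.043, 0.0], [0.0, 0.0, -1.0]]
ft_force: [-3.1, 1.8, 0.0]
width: 0.0094
```

>>> send_rows(
  motion=[
    [[10,0,2,0],[20,1,4,0],[30,1,4,0],[40,2,3,0],[50,2,1,0],[60,2,-1,0],[69,3,-5,0],[78,3,-9,0]],
  ],
)

```text
clock: 5.4
position: [0.6705, 0.0147, 0.1633]
orientation: [[-0.043, 0.999, -0.001], [0.999, 0.043, -0.0], [-0.0, -0.001, -1.0]]
ft_force: [-2.7, -1.4, -0.4]
width: 0.0092
```

>>> send_rows(
  motion=[
    [[7,0,-4,0],[13,1,-9,0],[13,1,-9,0]],
  ],
)

```text
clock: 5.7
position: [0.6838, 0.0154, 0.1541]
orientation: [[-0.043, 0.999, 0.0], [0.999, 0.043, -0.001], [-0.001, 0.0, -1.0]]
ft_force: [0.0, -6.0, 0.7]
width: 0.0093
```

>>> send_rows(
  motion=[
    [[0,0,0,0],[0,0,0,0],[0,0,0,0],[0,0,0,0],[0,0,0,0],[0,0,0,0],[0,0,0,0],[0,0,0,0]],
  ],
  fingers=0,
)

```text
clock: 6.5
position: [0.6829, 0.0159, 0.1549]
orientation: [[-0.043, 0.999, 0.0], [0.999, 0.043, 0.0], [0.0, 0.0, -1.0]]
ft_force: [-0.2, -0.8, -0.5]
width: 0.07
```

>>> send_rows(
  motion=[
    [[0,0,45,0],[0,0,90,0],[-40,-60,90,-20],[-90,-140,90,-40],[-185,-280,90,-80],[-185,-280,90,-80],[-185,-280,90,-80],[-185,-280,90,-80]],
  ],
)

```text
clock: 7.3
position: [0.5164, -0.2359, 0.2452]
orientation: [[0.76, 0.65, 0.0], [0.65, -0.76, -0.0], [0.0, 0.0, -1.0]]
ft_force: [1.2, -0.1, 0.4]
width: 0.0914
```

>>> send_rows(
  motion=[
    [[-50,-80,0,-28],[-50,-80,0,-28],[-50,-80,0,-28],[-50,-80,0,-28],[-50,-80,0,-28]],
  ],
)

```text
clock: 7.8
position: [0.4674, -0.3149, 0.245]
orientation: [[0.975, 0.222, 0.0], [0.222, -0.975, -0.0], [0.0, 0.0, -1.0]]
ft_force: [-0.1, -0.4, -0.2]
width: 0.0913
```

Run:
```python
from h import *
T=snapshot("top");S=snapshot("scene")
a=cv2.resize(T["img"][130:240,275:445],(680,440),interpolation=cv2.INTER_CUBIC)[:290]; b=cv2.resize(S["img"][170:270,240:400],(680,425)[0:2],interpolation=cv2.INTER_CUBIC)[:300]
cv2.imwrite("pics/c3.png",np.vstack([a,b]))
x=np.array([.5454,.0119]);y=.0407
for th in(2.3,2.2,2.1):
  for v in(.056,-.056):
    p=[.075-.1*np.cos(th),v]; X=[x[0]+np.cos(y)*p[0]-np.sin(y)*p[1],x[1]+np.sin(y)*p[0]+np.cos(y)*p[1],.074+.1*np.sin(th)]
    q=proj(T,X);r=proj(S,X);print(th,((q-[275,130])*4).round(),((r-[240,170])*4.25+[0,290]).round())
```

```text
2.3 [82. -4.] [562. 426.]
2.3 [245. -14.] [470. 513.]
2.2 [82.  4.] [553. 415.]
2.2 [246.  -6.] [461. 501.]
2.1 [82. 14.] [544. 405.]
2.1 [247.   4.] [451. 490.]
```

View pics/c3.png

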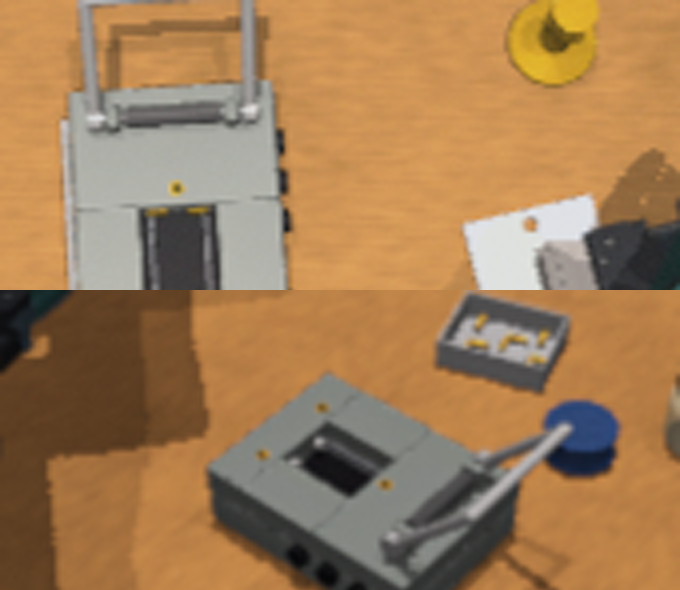

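The scene view shows the bar ends at (565,430) and (472,511). That matches the 2.3 rad prediction of (562,426) and (470,513), so the leg is seated. The bay and all three threads are free. Next, the cover grasp.

>>> send_rows(
  motion=[
    [[31,50,0,-1],[31,50,0,-1],[31,50,-50,-1],[31,50,-100,-1],[31,50,-150,-1],[31,50,-180,-1],[31,50,-180,-1],[31,50,-180,-1]],
  ],
)

```text
clock: 8.7
position: [0.499, -0.2646, 0.0655]
orientation: [[0.978, 0.207, -0.0], [0.207, -0.978, 0.0], [-0.0, -0.0, -1.0]]
ft_force: [1.3, -0.4, 0.3]
width: 0.0912
```

>>> send_rows(
  motion=[
    [[0,0,-15,0],[0,0,-25,0],[0,0,-34,0],[0,0,-34,0],[0,0,-34,0]],
  ],
)

```text
clock: 9.2
position: [0.4987, -0.2645, 0.0309]
orientation: [[0.979, 0.206, -0.0], [0.206, -0.979, 0.0], [-0.0, -0.0, -1.0]]
ft_force: [0.6, -1.0, -0.9]
width: 0.0912
```

>>> send_rows(
  motion=[
    [[0,0,0,0],[0,0,0,0],[0,0,0,0],[0,0,0,0],[0,0,0,0],[0,0,0,0],[0,0,0,0],[0,0,0,0]],
  ],
  fingers=1,
)

```text
clock: 10.0
position: [0.4986, -0.2645, 0.0309]
orientation: [[0.979, 0.206, -0.0], [0.206, -0.979, 0.0], [-0.0, -0.0, -1.0]]
ft_force: [0.1, 0.3, -0.7]
width: 0.0304
```

>>> send_rows(
  motion=[
    [[0,0,0,0],[0,0,0,0],[0,0,0,0],[0,0,0,0],[0,0,0,0],[0,0,0,0],[0,0,0,0],[0,0,0,0]],
  ],
)

```text
clock: 10.8
position: [0.4987, -0.2645, 0.0309]
orientation: [[0.979, 0.206, 0.0], [0.206, -0.979, -0.0], [0.0, 0.0, -1.0]]
ft_force: [0.1, 0.3, -0.6]
width: 0.0099
```

Width 9.9 mm is right for the 10 mm pull. Both views give the same transfer: +22.2, +275.5 mm, turn -9.6°.

>>> send_rows(
  motion=[
    [[0,0,8,0],[0,0,25,0],[0,0,50,0],[0,0,80,0],[0,0,110,0],[0,0,120,0],[0,0,120,0],[0,0,120,0]],
  ],
)

```text
clock: 11.6
position: [0.4982, -0.2642, 0.15]
orientation: [[0.979, 0.206, -0.001], [0.206, -0.979, 0.001], [-0.001, -0.001, -1.0]]
ft_force: [0.2, -0.2, -2.0]
width: 0.01
```

>>> send_rows(
  motion=[
    [[2,20,0,0],[5,60,0,-2],[9,105,0,-4],[13,150,0,-6],[17,195,0,-8],[20,235,0,-9],[22,263,0,-9.6],[22,275,0,-9.6]],
  ],
)

```text
clock: 12.4
position: [0.5198, 0.0125, 0.1494]
orientation: [[0.999, 0.042, -0.002], [0.042, -0.999, 0.0], [-0.002, -0.0, -1.0]]
ft_force: [-0.5, 0.7, -2.6]
width: 0.0099
```

>>> send_rows(
  motion=[
    [[0,0,0,0],[0,0,0,0],[0,0,-10,0],[0,0,-20,0],[0,0,-30,0],[0,0,-30,0],[0,0,-30,0],[0,0,-30,0]],
  ],
)

```text
clock: 13.2
position: [0.5209, 0.0104, 0.1211]
orientation: [[0.999, 0.04, 0.0], [0.04, -0.999, 0.0], [0.0, 0.0, -1.0]]
ft_force: [-0.1, 0.0, -2.1]
width: 0.01
```

>>> send_rows(
  motion=[
    [[0,0,-5,0],[0,0,-10,0],[0,0,-15,0],[0,0,-15,0],[0,0,-15,0]],
  ],
)

```text
clock: 13.7
position: [0.5206, 0.0105, 0.1057]
orientation: [[0.999, 0.04, -0.0], [0.04, -0.999, 0.0], [-0.0, -0.0, -1.0]]
ft_force: [-0.8, -0.3, -0.7]
width: 0.0101
```

Run:
```python
from h import *
T=snapshot("top");S=snapshot("scene");o=observe();print(o["position"],o["clock"])
cv2.imwrite("pics/t4.png",T["img"]);cv2.imwrite("pics/s4.png",S["img"])
a=cv2.resize(T["img"][150:225,280:360],(640,600),interpolation=cv2.INTER_CUBIC); cv2.imwrite("pics/c4.png",a)
b=cv2.resize(S["img"][180:255,275:375],(800,600),interpolation=cv2.INTER_CUBIC); cv2.imwrite("pics/c5.png",b)
for s,of in((T,(280,150)),(S,(275,180))):
  c=np.array([.5209,.0104]);y=.0405;R=np.array([[np.cos(y),-np.sin(y)],[np.sin(y),np.cos(y)]])
  print([((proj(s,[*(c+R@np.array(h)),.079])-of)*8).round().tolist() for h in HO+[(-.06,.05),(-.06,-.05),(.06,-.05),(.06,.05)]])
```

```text
[0.52079902 0.01048821 0.10604484] 13.8
[[226.0, 470.0], [429.0, 457.0], [310.0, 198.0], [188.0, 506.0], [470.0, 488.0], [447.0, 156.0], [169.0, 174.0]]
[[320.0, 105.0], [208.0, 194.0], [442.0, 249.0], [320.0, 77.0], [164.0, 199.0], [387.0, 331.0], [540.0, 197.0]]
```

View pics/c4.png

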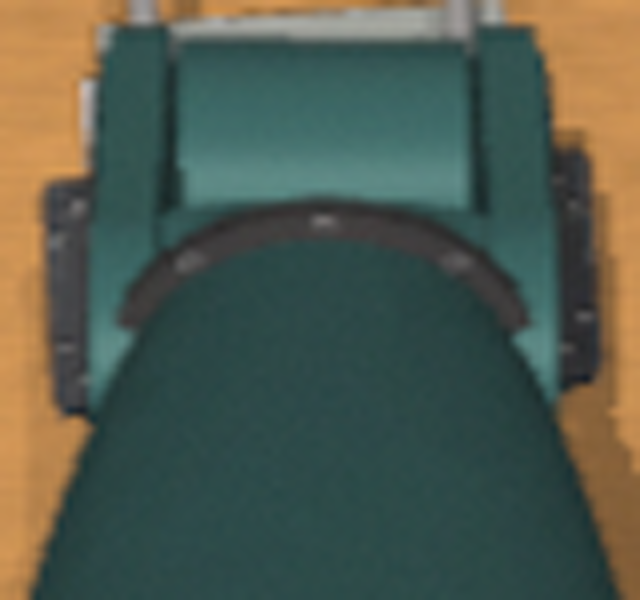

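View pics/c5.png

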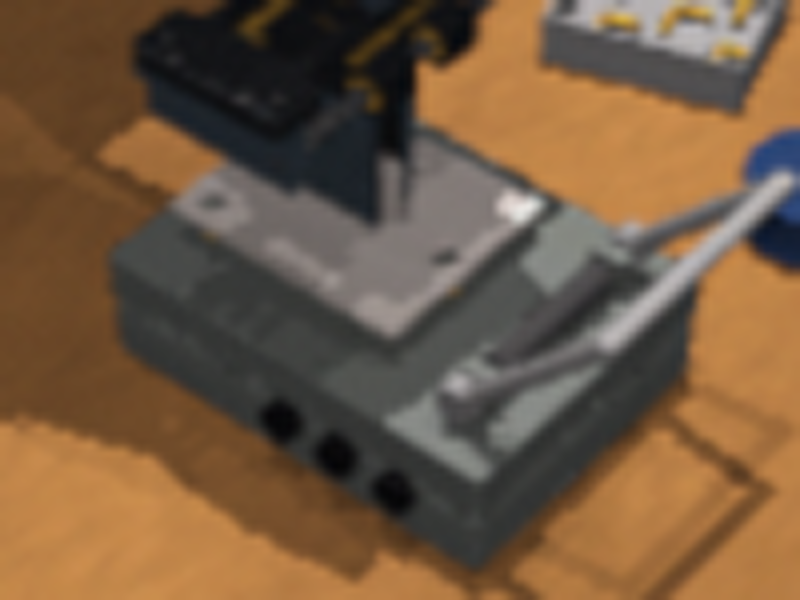

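The top view is blocked by the arm. The scene view shows the plate hovering level over the radio, with hole 1 at (213,202) and hole 2 at (445,256) in the crop, and brass just visible below them at (208,236) and (452,293). I'll measure the holes against the radio pose from the same camera.

Run:
```python
from h import *
acc=[]
S=snapshot("scene"); g=S["img"].astype(float).min(2)
r=np.array([.54669,.01169]);y=.0409;R=np.array([[np.cos(y),-np.sin(y)],[np.sin(y),np.cos(y)]])
for i,p in((1,(213,202)),(2,(445,256))):
    p=np.array(p)/8-.44+[275,180]; x,yy=np.round(p).astype(int)
    w=g[yy-2:yy+3,x-2:x+3]; print(w.astype(int).tolist())
    q,_=blob(np.clip(np.percentile(w,70)-10-g,0,None),p,2)
    X=onz(S,q,.077)[:2]; t=r+R@np.array(TH[i]); d=R.T@(X-t)
    print(i,q.round(2),"hole-thread in radio axes mm",(d*1e3).round(1), "px/mm in z",(proj(S,[*X,.078])-proj(S,[*X,.077])).round(2))
```

```text
[[119, 130, 129, 126, 115], [125, 114, 99, 96, 116], [118, 95, 82, 87, 111], [123, 118, 115, 123, 129], [106, 119, 125, 128, 129]]
1 [301.13 204.86] hole-thread in radio axes mm [ 0.1 -0.9] px/mm in z [-0.01 -0.22]
[[120, 120, 121, 119, 121], [116, 107, 92, 89, 118], [115, 93, 75, 85, 116], [118, 120, 124, 137, 140], [120, 136, 145, 142, 123]]
2 [330.21 211.64] hole-thread in radio axes mm [-0.7 -0.5] px/mm in z [ 0.   -0.22]
```

Residuals are (-0.3, -0.7) mm, consistent with the arm's own 0.5 mm shortfall in y. I'll apply a small trim and let it settle.

>>> send_rows(
  motion=[
    [[0.2,0.6,0,0],[0.2,0.6,0,0],[0.2,0.6,0,0],[0.2,0.6,0,0],[0.2,0.6,0,0]],
  ],
)

```text
clock: 14.35
position: [0.5209, 0.0111, 0.106]
orientation: [[0.999, 0.04, 0.0], [0.04, -0.999, -0.0], [0.0, 0.0, -1.0]]
ft_force: [0.8, 0.8, -2.0]
width: 0.01
```

Run:
```python
from h import *
S=snapshot("scene"); g=S["img"].astype(float).min(2)
r=np.array([.54669,.01169]);y=.0409;R=np.array([[np.cos(y),-np.sin(y)],[np.sin(y),np.cos(y)]])
for i,p in((1,(301,205)),(2,(330,211.6))):
    x,yy=np.round(p).astype(int); w=g[yy-2:yy+3,x-2:x+3]
    q,_=blob(np.clip(np.percentile(w,70)-10-g,0,None),p,2); X=onz(S,q,.077)[:2]
    print(i,(R.T@(X-r-R@np.array(TH[i]))*1e3).round(1))
o=observe();print(o["clock"],o["position"],o["orientation"].round(3).tolist(),abs(o["dq"]).max(),o["ft_force"],o["width"])
if abs(o["position"]-[.5209,.0111,.106]).max()<.0008: print(sign_off())
```

```text
1 [ 0.3 -0.7]
2 [-0.7 -0.2]
14.4 [0.52083743 0.01108321 0.10592007] [[0.999, 0.04, -0.0], [0.04, -0.999, 0.0], [-0.0, -0.0, -1.0]] 0.0017295144997754729 [-0.27591229 -0.18061225 -1.88251028] 0.010228576137289997
the job is handed in; nothing more can be done
None
```

The stand leg is over and seated against its end stop, and the cover is held level and still about 15 mm above the radio. I handed the job in at 14.4 s.

- **Leg:** I gripped the bar, swung it over and let it go near the stop. In the picture afterwards, both bar ends matched where they should be at 2.30 rad.
- **Height and hold:** the arm raised the cover 75 mm from the table, which puts its underside 15 mm above the radio. The tool points straight down, the grip reads 10 mm on the pull, and the wrist shows only about the cover's weight.
- **Hole alignment:** in the last check, hole 1 was off its thread by (0.3, -0.7) mm and hole 2 by (-0.7, -0.2) mm. That is about as fine as the pictures allow.
- **Not checked directly:** hole 0 was hidden by the gripper and the arm blocked the top view. Its position follows from the other two holes and the cover's shape.
- **Disagreement:** the two cameras placed things about 3 mm apart in x. I worked from the cover-to-radio offset, which was the same in both views.
- **Other things on the table:** the arm's path stayed clear of them, but I took no separate picture to confirm each one.

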